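Open the safety-capped amber jar at the vanity

ROBOT

A 7-joint arm with a two-finger parallel gripper is mounted at the origin on the work surface. World frame = base frame: x ahead of the robot, y to its left, z up, the work surface at z = 0. Lengths are in m, angles in rad, forces in N, time in s.
With the tool pointing down it reaches from about 0.4 to 0.85 m from the base axis. Payload 10.4 kg.
Tool frame: the origin (TCP) lies at the very end of the fingers, on their centre line; the grasp point (between the pads) lies r.grasp_offset behind it (r.grasp_offset is the distance from the TCP to the grasp point, in m); z points along the fingers, y is the direction in which the jaws open and shut (so a half turn about z gives the same grasp; the last joint's range is limited). The gripper opens to 87 mm and grips with 3 to 60 N. Pads are 19 mm wide; open, the fingers measure 117 mm over their backs; the gripper's body (75 mm by 190 mm) begins 51 mm behind the grasp point.
Start: joints at [-1.371, 0.332, -0.065, 1.46, 0.022, 1.35, -0.088], TCP at [0.138, 0.61, 0.19] pointing down, gripper open.
Joint ranges: [-2.6, 2.6], [-0.5, 2.12], [-1.47, 1.34], [0.16, 2.42], [-1.27, 4.41], [0.06, 2.06], [-2.6, 2.6]. Speed limits (rad/s): [2.22, 2.22, 2.79, 2.79, 3.14, 3.14, 3.14].

INTERFACE

Orientations are given as a unit quaternion [x, y, z, w].
In Python, from bench import read_state, cams, job, r gives the robot as it stands. The module is installed in compiled form; this text tells all that it offers.
- The arm moves only by the tool arm_command, never from a script. Its argument "increments" is a list of rows, each an object of numbers: "gripper": the opening in per cent of the stroke, from 0 (shut) to 100 (fully open); "dx", "dy", "dz": the shift along the tool's x, y, z in m; "spin": the turn about the tool's z in degrees. In form: [{"gripper": .., "dx": .., "dy": .., "dz": .., "spin": ..}, ...]. A call has exactly 8 rows; each row shifts and turns the commanded pose from where the row before left it, along the tool's axes as they then stand; what a row does not reach is not made up. A row lasts 1/8 s, in which the tool goes at most 62.5 mm and 10.7 degrees, less where a joint would pass 70% of its speed; a pose out of reach is approached as far as the arm can. A call with a gripper value outside its range is refused whole. The fingers move at their own pace and stop on an object; "grip_force" is the grip in N (left out, the last holds). Time passes only in rows, so rows that do not move let the fingers close, or fill a call up. It gives the time, the measured TCP pose, the force and the opening at its end, in the units of the state.
- read_state(): the state, without advancing time (a new reading comes with each control period).
- cams.camera(name): name is "scene" or "top" or "wrist"; returns the picture (400x640x3 uint8, red, green, blue); there is no depth.
- cams.camera_info(name): a dict with "K" (3x3 intrinsics, pixels), "rvec" (rotation vector, rad) and "tvec" (3), from world to camera coordinates, as OpenCV has them. Camera axes: x right, y down, z forward; pixel columns grow to the right and rows downward; lengths in m; the calibration is good to about 2 mm. The wrist camera is an equidistant fisheye: a pixel r from the principal point sees the ray r / f radians off the axis. A picture is of the moment at which its call begins: read the wrist's pose just before it. camera_info takes no time and is no camera call; for the wrist camera it gives the pose at the moment of the call.
- job.close_job(): hands the job in, once; it reports no verdict.
The state is a dict: "time": time; "joint_positions": joint angles; "joint_vel": joint speeds; "joint_torque": joint torques, N m; "ee_pos": TCP position; "eef_rot": TCP orientation; "ft_force": force on the tool from outside, world axes, zero at the start; "torque": the same for the moment, N m; "width": finger opening in m.
Only numpy, scipy, OpenCV 4.12 (cv2) and the standard library are available. Lean on these libraries where they do the work, as an engineer would, in place of code of your own. Each camera call takes 0.05 s, during which the arm holds its last target.

TASK

Open the squat amber jar standing in its bamboo caddy: press its ribbed push-and-turn safety cap down, and while it is pressed twist it counter-clockwise until it comes free, then lift it off. Finish while still holding the cap in the gripper, level and at rest right above the open jar, about 5 cm clear of its mouth; do not put it down or let go. Leave the lidded cream pot, the tweezers, and the lipstick carousel as they are.

Things in the scene. Friction and masses are not known exactly. Their poses are not given: they have to be found in the camera images.
- cap_center (a point): Centre of the safety cap, on its axis, half-way up. White plastic, round with fine upright ribs, 51 mm in diameter, 34 mm tall, about 35 g, open below; z up along its axis. Its top lies 17 mm above this point, its skirt ends 17 mm below. It can be gripped at any yaw. While locked its x axis lies along the x axis of jar_mouth (3 degrees of play).
- cap_skirt (a point): Centre of the cap's lower edge, 17 mm below cap_center, same axes. Two lugs inside lock the cap: press it down over 4 mm (6 is good), keep it pressed and turn it counter-clockwise seen from above by 54 degrees (free to lift from 46 to 62, stop at 62; it cannot turn clockwise). It then springs up 3 mm and lifts straight off; lugs are clear 8 mm above the locked height.
- jar_mouth (a point): Centre of the jar's mouth, on its axis, 105 mm above the vanity; z up. Squat amber glass jar, body 78 mm in diameter up to 54 mm, shoulder sloping to the 30 mm neck at 70 mm. It is fixed in a square bamboo caddy (96 mm wide, 28 mm high) fixed to the vanity: it neither slides nor turns. Locked, the cap's skirt ends 86 mm and its top 120 mm above the vanity.
- liner (a joint): Travel of the spring liner inside the cap, m: 0 when the cap sits locked, grows to 0.008 (hard stop) as the cap is pressed down, -0.003 when the cap is off. The spring pushes up with about 4 N when locked, 10 N at 6 mm.
- cream_center (a point): Centre of the cream pot (bystander), half-way up: clear glass pot with a flat smooth metal lid, 75 mm in diameter, 51 mm tall, standing loose on the vanity.
- tweezers: Chrome tweezers (bystander), 90 mm long, 8 mm high, lying loose on the vanity; origin below the middle, x along them.
- carousel_rim (a point): Point on the rim of the clear lipstick carousel (bystander), 60 mm from its vertical turning axis and 43 mm above the vanity; x points outward from the axis. The carousel is 132 mm in diameter, 133 mm tall and turns freely.

How it is judged:
By the outcome, as a careful person would: the job done as asked, in the order asked, and still so for the second after the job is handed in, while the arm keeps its last pose, push and grip.
It also fails if it takes over 40 s, if anything falls off the work surface, if the arm or the gripper's body presses on something with over 40 N, if the wrist force passes 120 N, or if a joint passes its speed limit or range.

## Working session

There is one attempt and no reset: what is moved stays moved. The work goes in short steps, Python scripts to look and compute and a tool call to move; the robot and the scene stay as the last step left them, time stands still between calls to the robot, and variables do not carry over. Pictures are saved under pics/ and viewed, and the job is handed in when it is done.

Besides the shell and the picture viewer there is one more tool, called after "Emit:" in YAML: its name, and indented under it one key for each argument. arm_command: Moves the arm, as the interface text tells. Its arguments: {"type":"object","properties":{"increments":{"type":"array","items":{"type":"object","properties":{"gripper":{"type":"number"},"dx":{"type":"number"},"dy":{"type":"number"},"dz":{"type":"number"},"spin":{"type":"number"}}}},"grip_force":{"type":"number"}},"required":["increments"]}

```bash
mkdir -p pics; python3 - <<'E'
from bench import read_state, cams, job, r
import cv2,numpy as np
s=read_state()
for k,v in s.items(): print(k,np.round(v,4))
print(r.grasp_offset)
for n in ["scene","top","wrist"]:
    i=cams.camera_info(n); print(n,{k:np.round(v,4).tolist() for k,v in i.items()})
    im=cams.camera(n); cv2.imwrite(f"pics/{n}0.png",im[:,:,::-1])
E
```

```text
time 0.0
joint_positions [-1.3706  0.3329 -0.0647  1.4609  0.0216  1.3499 -0.0885]
joint_vel [-0.0012  0.0005  0.0005  0.0012  0.0011  0.0008  0.001 ]
joint_torque [ 6.00000e-04 -6.23258e+01  2.49000e-02 -3.89893e+01 -6.13000e-02
  4.00000e-02  2.00000e-04]
ee_pos [0.138  0.6091 0.1895]
eef_rot [ 1.111e-01  9.938e-01 -7.000e-04 -0.000e+00]
ft_force [-0.1987  0.0369 -0.0522]
torque [-0.0685 -0.0007  0.0169]
width 0.0869
0.0187
scene {'K': [[363.1068, 0.0, 315.8559], [0.0, 363.1068, 207.2226], [0.0, 0.0, 1.0]], 'rvec': [2.0261, 1.0458, -0.4889], 'tvec': [-0.4476, -0.1759, 1.1048]}
top {'K': [[389.9273, 0.0, 319.278], [0.0, 389.9273, 205.655], [0.0, 0.0, 1.0]], 'rvec': [2.191, -2.1286, 0.1327], 'tvec': [0.0995, 0.5695, 1.0127]}
wrist {'K': [[309.7069, 0.0, 317.9769], [0.0, 309.7069, 195.9489], [0.0, 0.0, 1.0]], 'rvec': [-2.274, -1.817, -0.2563], 'tvec': [-0.6243, -0.0336, 0.3906]}
```

View pics/scene0.png

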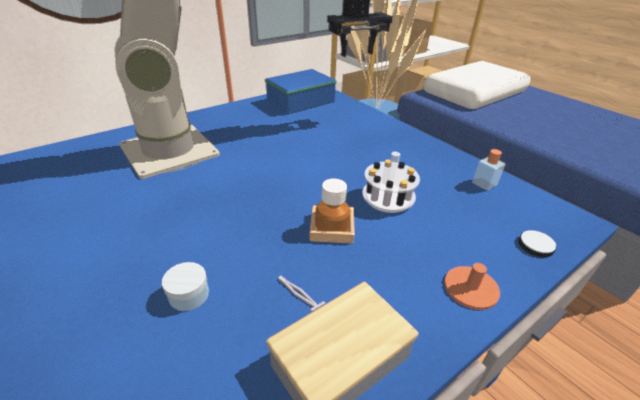

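View pics/top0.png

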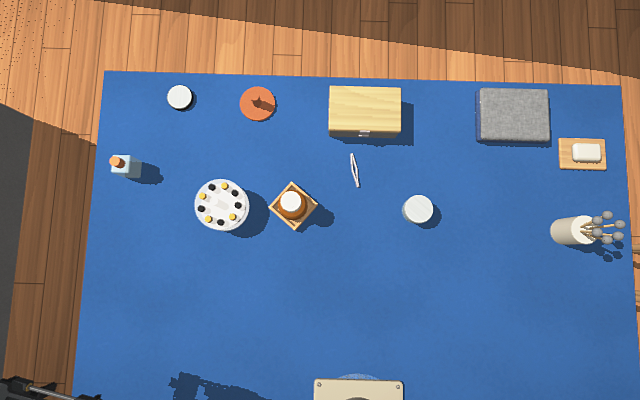

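View pics/wrist0.png

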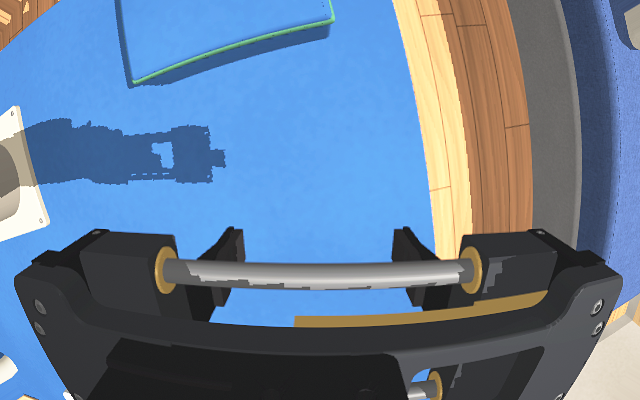

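The scene view shows the jar's cap at about (334,187), the carousel at (390,185), the cream pot at (186,285) and the tweezers at (300,293). In the top view they are at (292,201), (222,205), (418,209) and (355,170). Next I segment the white cap and triangulate it.

```bash
cat > h.py <<'E'
import cv2,numpy as np
def ray(info,u,v):
    R=cv2.Rodrigues(np.array(info["rvec"],float))[0];t=np.array(info["tvec"],float).ravel();K=np.array(info["K"])
    d=R.T@np.linalg.inv(K)@[u,v,1.]; return -R.T@t,d/np.linalg.norm(d)
def onplane(info,u,v,z):
    o,d=ray(info,u,v); return o+d*(z-o[2])/d[2]
def proj(info,p):
    return cv2.projectPoints(np.array([p],float),np.array(info["rvec"],float),np.array(info["tvec"],float),np.array(info["K"]),None)[0].ravel()
E
python3 - <<'E'
from bench import cams
from h import *
top=cv2.imread("pics/top0.png");sc=cv2.imread("pics/scene0.png")
it=cams.camera_info("top");isc=cams.camera_info("scene")
def blobs(im,box,lo=(0,0,170),hi=(180,70,255)):
    x0,y0,x1,y1=box
    m=cv2.inRange(cv2.cvtColor(im[y0:y1,x0:x1],cv2.COLOR_BGR2HSV),lo,hi)
    n,l,s,c=cv2.connectedComponentsWithStats(m)
    for i in range(1,n):
        if s[i,4]>15: print(s[i]+[x0,y0,0,0,0],c[i]+[x0,y0])
    return m
print("top");blobs(top,(265,175,325,235))
print("scene");blobs(sc,(305,170,360,245))
cv2.imwrite("pics/crop.png",np.hstack([cv2.resize(top[175:235,265:325],(400,400),interpolation=0),cv2.resize(sc[175:235,305:365],(400,400),interpolation=0)]))
for u,v in [(222,205)]: print("car",onplane(it,u,v,.12))
print("cream",onplane(it,418,209,.051)); print('jar',onplane(it,291,202,.12))
print("base",proj(it,[0,0,0]))
E
```

```text
top
[280 191  21  21 328] [290.27439024 200.80487805]
scene
[322 178  25  26 395] [335.56962025 188.05316456]
[353 216   2  20  31] [353.41935484 226.38709677]
car [0.55063993 0.35528848 0.12      ]
cream [ 0.56305705 -0.1450184   0.051     ]
jar [0.56303157 0.18584077 0.12      ]
base [357.57643344 424.94434083]
```

View pics/crop.png

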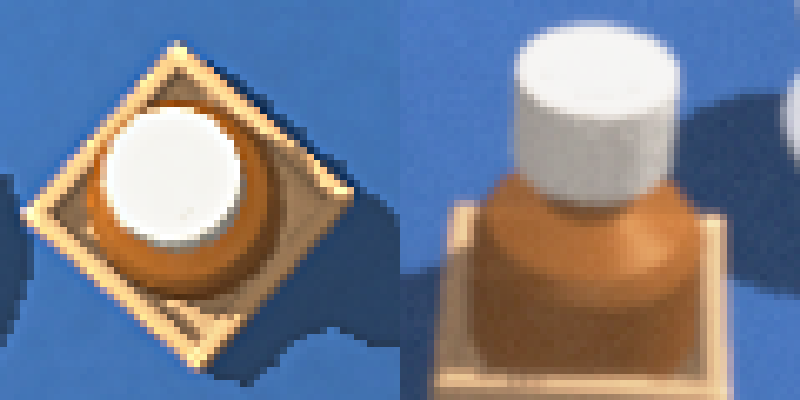

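The top crop shows the cap's top circle centred near top-view pixel (290.3,200.6). In the scene view the cap's top ellipse is centred near (334,185). Next I triangulate these and check the path.

```bash
python3 - <<'E'
from bench import cams,read_state
from h import *
it=cams.camera_info("top");isc=cams.camera_info("scene")
top=cv2.imread("pics/top0.png")
m=cv2.inRange(cv2.cvtColor(top[175:235,265:325],cv2.COLOR_BGR2HSV),(0,0,225),(180,40,255))
c=max(cv2.findContours(m,0,1)[0],key=cv2.contourArea)
(u,v),rad=cv2.minEnclosingCircle(c);u+=265;v+=175;print(u,v,rad)
a=onplane(it,u,v,.12);b=onplane(isc,334.0,185.0,.12);print(a,b)
p=.5*(a+b)
print(proj(it,p),proj(isc,p))
print("bluebox",[onplane(isc,*q,0).round(3) for q in [(270,104),(285,111),(334,102)]],onplane(isc,266,88,.1))
s=read_state()
from scipy.spatial.transform import Rotation as Ro
R=Ro.from_quat(s["eef_rot"]).as_matrix()
print("tool delta",R.T@(p-s["ee_pos"]),R.round(3),s['ee_pos'])
E
```

```text
290.1068706512451 200.76335906982422 10.142909049987793
[0.56604115 0.18815703 0.12      ] [0.5699394  0.18454225 0.12      ]
[290.86898998 200.00171523] [334.10444105 184.28640536]
bluebox [array([-0.136,  0.433,  0.   ]), array([-0.048,  0.446,  0.   ]), array([-0.016,  0.651,  0.   ])] [-0.04917541  0.37405237  0.1       ]
tool delta [-0.5127461  -0.31736907  0.07012964] [[-0.975  0.221 -0.   ]
 [ 0.221  0.975 -0.001]
 [-0.    -0.001 -1.   ]] [0.13805975 0.60924757 0.18976348]
```

Emit:
arm_command:
  increments:
    - {"gripper":100,"dx":-0.043,"dy":-0.026,"dz":-0.005,"spin":0}
    - {"gripper":100,"dx":-0.043,"dy":-0.026,"dz":-0.005,"spin":0}
    - {"gripper":100,"dx":-0.043,"dy":-0.026,"dz":-0.005,"spin":0}
    - {"gripper":100,"dx":-0.043,"dy":-0.026,"dz":-0.005,"spin":0}
    - {"gripper":100,"dx":-0.043,"dy":-0.026,"dz":-0.005,"spin":0}
    - {"gripper":100,"dx":-0.043,"dy":-0.026,"dz":-0.005,"spin":0}
    - {"gripper":100,"dx":-0.043,"dy":-0.026,"dz":-0.005,"spin":0}
    - {"gripper":100,"dx":-0.043,"dy":-0.026,"dz":-0.005,"spin":0}
  grip_force: 30

```text
time: 1.15
ee_pos: [0.4285, 0.3294, 0.2304]
eef_rot: [0.111, 0.994, 0.0, -0.0]
ft_force: [-0.2, 0.6, 0.2]
width: 0.0869
```

Emit:
arm_command:
  increments:
    - {"gripper":100,"dx":-0.042,"dy":-0.027,"dz":0,"spin":0}
    - {"gripper":100,"dx":-0.042,"dy":-0.027,"dz":0,"spin":0}
    - {"gripper":100,"dx":-0.042,"dy":-0.027,"dz":0,"spin":0}
    - {"gripper":100,"dx":-0.042,"dy":-0.027,"dz":0,"spin":0}
    - {"gripper":100,"dx":0,"dy":0,"dz":0,"spin":10}
    - {"gripper":100,"dx":0,"dy":0,"dz":0,"spin":10}
    - {"gripper":100,"dx":0,"dy":0,"dz":0,"spin":10}
    - {"gripper":100,"dx":0,"dy":0,"dz":0,"spin":10}

```text
time: 2.15
ee_pos: [0.5674, 0.1882, 0.23]
eef_rot: [0.447, 0.895, -0.0, -0.0]
ft_force: [-0.5, -0.7, -1.1]
width: 0.0866
```

Emit:
arm_command:
  increments:
    - {"gripper":100,"dx":0,"dy":0,"dz":0,"spin":10}
    - {"gripper":100,"dx":0,"dy":0,"dz":0,"spin":10}
    - {"gripper":100,"dx":0,"dy":0,"dz":0,"spin":0}
    - {"gripper":100,"dx":0,"dy":0,"dz":0,"spin":0}
    - {"gripper":100,"dx":0,"dy":0,"dz":0,"spin":0}
    - {"gripper":100,"dx":0,"dy":0,"dz":0,"spin":0}
    - {"gripper":100,"dx":0,"dy":0,"dz":0,"spin":0}
    - {"gripper":100,"dx":0,"dy":0,"dz":0,"spin":0}

```text
time: 3.15
ee_pos: [0.5676, 0.1883, 0.2303]
eef_rot: [0.593, 0.805, 0.0, -0.0]
ft_force: [-0.7, -0.3, 0.4]
width: 0.0869
```

```bash
python3 - <<'E'
from bench import read_state, cams
import cv2,numpy as np,json
s=read_state()
for k in ['time','joint_positions','ee_pos','eef_rot','ft_force','width']: print(k,np.round(s[k],4))
i=cams.camera_info("wrist");im=cams.camera("wrist"); cv2.imwrite("pics/w1.png",im[:,:,::-1])
json.dump({k:np.array(v).tolist() for k,v in i.items()},open("w1.json","w"))
print(i)
E
```

```text
time 3.15
joint_positions [-7.8130e-01  2.6410e-01  4.7390e-01  1.4991e+00 -1.2110e-01  1.4075e+00
 -7.0000e-04]
ee_pos [0.5676 0.1883 0.2303]
eef_rot [ 0.5931  0.8052  0.     -0.    ]
ft_force [-0.6861 -0.2593  0.3892]
width 0.0869
{'K': array([[309.70691629,   0.        , 317.97692575],
       [  0.        , 309.70691629, 195.94886923],
       [  0.        ,   0.        ,   1.        ]]), 'rvec': array([-2.83151302, -0.42973056, -0.06098921]), 'tvec': array([-0.59778791, -0.03380408,  0.43229545])}
```

View pics/w1.png

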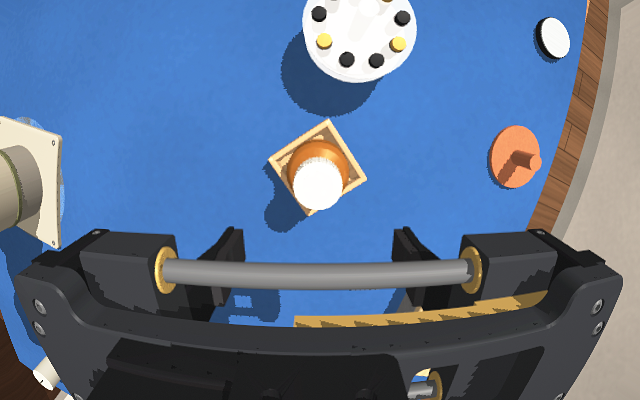

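The wrist view shows the cap centred near (318,184), with the jaws to its left and right. The carousel is on the far side of the cap, away from the jaws' line. I will refine the cap position with the fisheye ray.

```bash
python3 - <<'E'
from h import *
import json
from bench import read_state
from scipy.spatial.transform import Rotation as Ro
im=cv2.imread("pics/w1.png");i=json.load(open("w1.json"))
x0,y0=270,130
m=cv2.inRange(cv2.cvtColor(im[y0:225,x0:370],cv2.COLOR_BGR2HSV),(0,0,215),(180,40,255))
c=max(cv2.findContours(m,0,1)[0],key=cv2.contourArea)
(u,v),rad=cv2.minEnclosingCircle(c);u+=x0;v+=y0;print(u,v,rad,cv2.boundingRect(c))
K=np.array(i["K"]);q=np.array([u-K[0,2],v-K[1,2]])/K[0,0];th=np.hypot(*q)
d=np.r_[np.sin(th)*q/th,np.cos(th)]
R=cv2.Rodrigues(np.array(i["rvec"]))[0];o=-R.T@np.array(i["tvec"]);d=R.T@d
p=o+d*(.12-o[2])/d[2];print("cam",o,"cap",p)
s=read_state();T=Ro.from_quat(s["eef_rot"]).as_matrix()
for t in ([*p[:2],.087],[.567,.1865,.087]): print(T.T@(np.array(t)-s["ee_pos"]))
E
```

```text
317.5 183.4375 26.21920394897461 (23, 28, 50, 52)
cam [0.54491689 0.26051129 0.42493753] cap [0.5666599  0.18917801 0.12      ]
[ 0.00116242 -0.0006237   0.14333358]
[-0.00149601 -0.00109289  0.14333343]
```

Emit:
arm_command:
  increments:
    - {"gripper":100,"dx":0,"dy":-0.001,"dz":0.02}
    - {"gripper":100,"dx":0,"dy":0,"dz":0.02}
    - {"gripper":100,"dx":0,"dy":0,"dz":0.02}
    - {"gripper":100,"dx":0,"dy":0,"dz":0.02}
    - {"gripper":100,"dx":0,"dy":0,"dz":0.02}
    - {"gripper":100,"dx":0,"dy":0,"dz":0.02}
    - {"gripper":100,"dx":0,"dy":0,"dz":0.015}
    - {"gripper":100,"dx":0,"dy":0,"dz":0.008}

```text
validation failed for argument at $.in...
```

```bash
python3 - <<'E'
from bench import read_state, cams
import cv2,numpy as np
s=read_state()
for k in ['time','joint_positions','ee_pos','eef_rot','ft_force','width']: print(k,np.round(s[k],4))
a=cams.camera("wrist")[:,:,::-1];b=cams.camera("scene")[:,:,::-1]
cv2.imwrite("pics/w2.png",np.vstack([a[130:330,120:520],cv2.resize(b[110:260,240:440],(400,300))]))
E
```

```text
time 3.2
joint_positions [-7.8130e-01  2.6410e-01  4.7400e-01  1.4991e+00 -1.2110e-01  1.4076e+00
 -8.0000e-04]
ee_pos [0.5676 0.1882 0.2303]
eef_rot [ 0.5931  0.8051  0.     -0.    ]
ft_force [0.1384 0.6539 0.2697]
width 0.0868
```

View pics/w2.png

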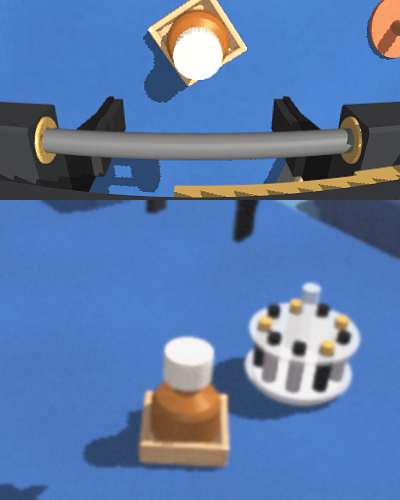

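The move was refused because it lacked the spin field, so nothing moved: the cap is still below and the fingers are still high. I will resend it with every field.

Emit:
arm_command:
  increments:
    - {"gripper":100,"dx":0,"dy":-0.001,"dz":0.02,"spin":0}
    - {"gripper":100,"dx":0,"dy":0,"dz":0.02,"spin":0}
    - {"gripper":100,"dx":0,"dy":0,"dz":0.02,"spin":0}
    - {"gripper":100,"dx":0,"dy":0,"dz":0.02,"spin":0}
    - {"gripper":100,"dx":0,"dy":0,"dz":0.02,"spin":0}
    - {"gripper":100,"dx":0,"dy":0,"dz":0.02,"spin":0}
    - {"gripper":100,"dx":0,"dy":0,"dz":0.015,"spin":0}
    - {"gripper":100,"dx":0,"dy":0,"dz":0.008,"spin":0}

```text
time: 4.3
ee_pos: [0.5665, 0.1879, 0.0866]
eef_rot: [0.593, 0.805, -0.0, -0.0]
ft_force: [0.5, 0.1, 0.0]
width: 0.0867
```

```bash
python3 - <<'E'
from bench import read_state, cams
import cv2,numpy as np
s=read_state()
for k in ['time','joint_positions','ee_pos','eef_rot','ft_force','width']: print(k,np.round(s[k],4))
a=cams.camera("wrist")[:,:,::-1];b=cams.camera("scene")[:,:,::-1]
cv2.imwrite("pics/w3.png",np.vstack([a[130:330,120:520],cv2.resize(b[110:260,240:440],(400,300))]))
E
```

```text
time 4.3
joint_positions [-0.7603  0.3662  0.4485  1.6867 -0.1726  1.1286  0.0373]
ee_pos [0.5665 0.1879 0.0866]
eef_rot [ 5.932e-01  8.051e-01 -3.000e-04 -2.000e-04]
ft_force [0.5224 0.0791 0.0246]
width 0.0867
```

View pics/w3.png

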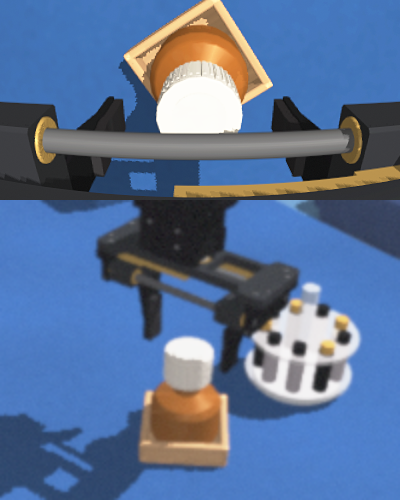

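The wrist crop shows the cap between the jaws horizontally. In the scene crop, though, the fingers look behind or above the cap. I will check this numerically before closing.

```bash
python3 - <<'E'
from bench import read_state, cams
from h import *
from scipy.spatial.transform import Rotation as Ro
s=read_state()
isc=cams.camera_info("scene");it=cams.camera_info("top");iw=cams.camera_info("wrist")
T=Ro.from_quat(s["eef_rot"]).as_matrix();p=np.array(s["ee_pos"])
print("w info",iw["rvec"],iw["tvec"])
R=cv2.Rodrigues(iw["rvec"])[0];o=-R.T@iw["tvec"];print("wcam in tool",T.T@(o-p),"axis in tool",T.T@R[2])
tips=[p+T[:,1]*k for k in(-.0435,0,.0435)]
for n,i in(("scene",isc),("top",it)): print(n,[proj(i,q).round(1) for q in tips])
def fish(P):
    c=R@P+np.array(iw["tvec"]);th=np.arctan2(np.hypot(c[0],c[1]),c[2]);return np.array([317.98,195.95])+309.7*th*c[:2]/np.hypot(*c[:2])
print("wrist",[fish(q).round(1) for q in tips],"cap top",fish(np.array([.5665,.188,.12])))
a=cams.camera("scene")[:,:,::-1];b=cams.camera("top")[:,:,::-1];w=cams.camera("wrist")[:,:,::-1].copy()
for q in tips: cv2.circle(w,tuple(int(x) for x in fish(q)),3,(0,0,255),1)
a=a.copy();b=b.copy()
for q in tips:
    for im,i in((a,isc),(b,it)):
        x=proj(i,q);cv2.circle(im,(int(round(x[0])),int(round(x[1]))),1,(0,0,255),-1)
cv2.imwrite("pics/chk.png",np.hstack([cv2.resize(a[120:240,270:390],(400,400)),cv2.resize(b[140:260,230:350],(400,400))]))
cv2.imwrite("pics/chkw.png",w)
E
```

```text
w info [-2.8311885  -0.42957636 -0.05961974] [-0.59634211  0.00586467  0.29488887]
wcam in tool [ 0.07578088 -0.00025191 -0.19456301] axis in tool [-2.76687272e-01  2.59663158e-04  9.60959982e-01]
scene [array([317.3, 189.2]), array([333.4, 196.5]), array([350.5, 204.1])]
top [array([295.6, 218.7]), array([291.1, 202.4]), array([286.7, 186.2])]
wrist [array([254.6, 223.7]), array([318.3, 224.2]), array([382. , 223.8])] cap top [318.57615733 244.97706281]
```

View pics/chk.png

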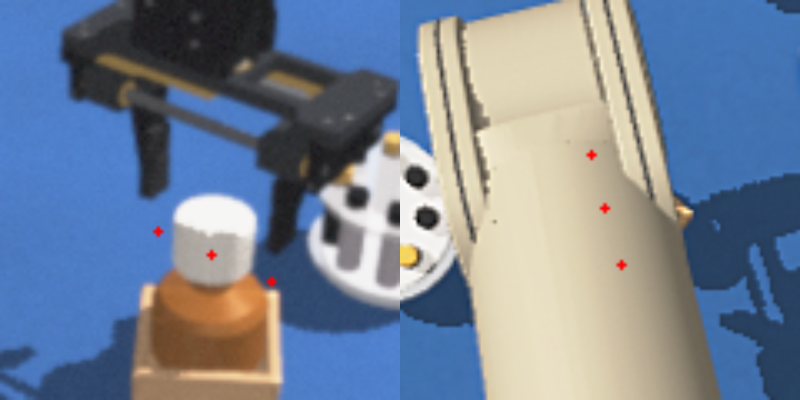

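View pics/chkw.png

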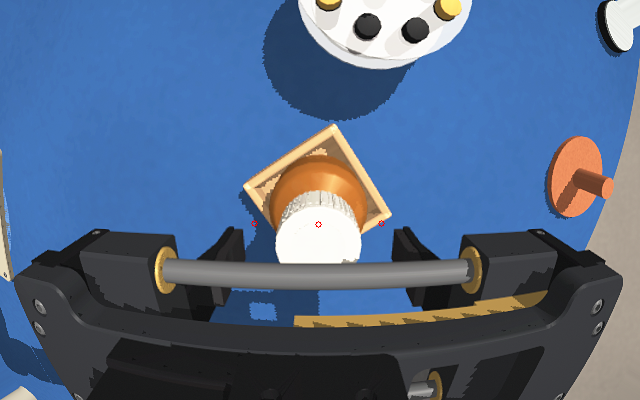

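In the scene crop the fingertips sit about 10 px above my predicted TCP marks. In the wrist view they are at x≈243 and 395, against predictions of 255 and 382. I will triangulate the visible tips to settle this before gripping.

```bash
python3 - <<'E'
from bench import read_state, cams
import cv2,numpy as np
print(read_state()["time"],read_state()["ee_pos"])
a=cams.camera("scene")[:,:,::-1];w=cams.camera("wrist")[:,:,::-1]
cv2.imwrite("pics/z1.png",cv2.resize(a[130:220,280:400],(800,600),interpolation=cv2.INTER_NEAREST))
cv2.imwrite("pics/z2.png",cv2.resize(w[200:340,190:450],(780,420),interpolation=cv2.INTER_NEAREST))
i=cams.camera_info("scene");R=cv2.Rodrigues(i["rvec"])[0];print("scene cam",-R.T@i["tvec"],R[2])
E
```

```text
4.55 [0.56711362 0.18811961 0.08805767]
scene cam [ 1.05024937 -0.21841152  0.54886479] [-0.63256023  0.47023524 -0.61542374]
```

View pics/z1.png

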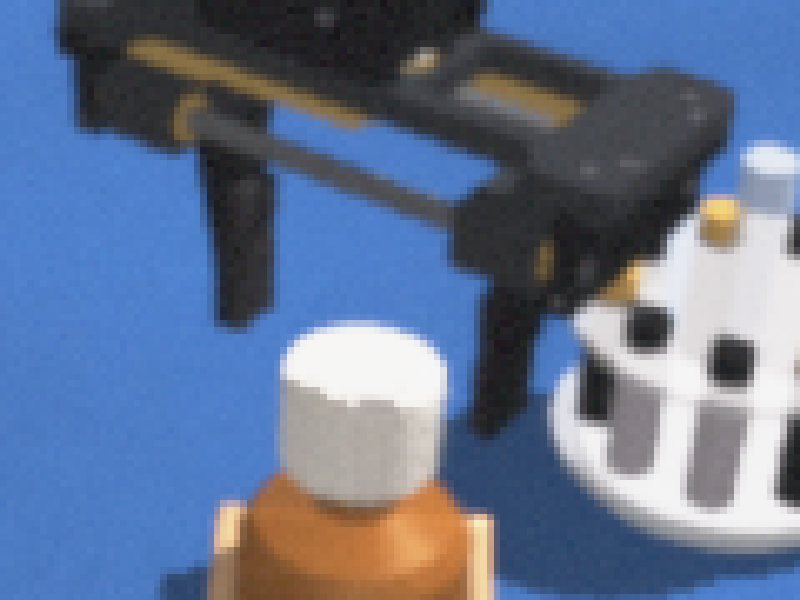

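View pics/z2.png

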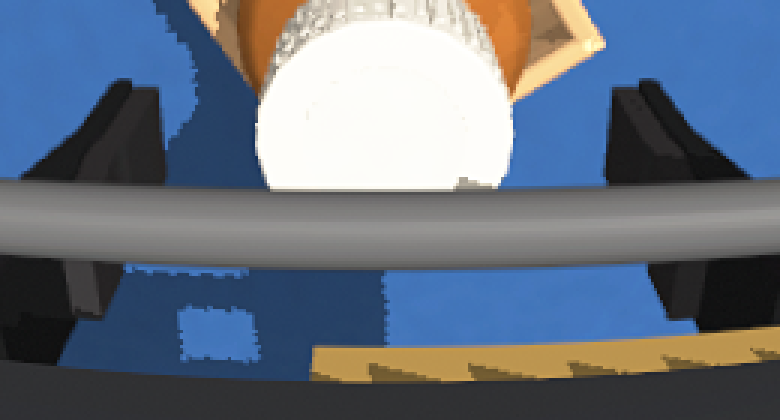

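The scene crop shows the tips at about scene pixels (316,178) and (353,195), with the cap in front of the right finger. The wrist view agrees that the tips end about 30 mm above the reported TCP. I will see whether the same offset was there in the starting pictures.

```bash
python3 - <<'E'
from bench import cams
from h import *
from scipy.optimize import least_squares
from scipy.spatial.transform import Rotation as Ro
isc=cams.camera_info("scene")
a=cv2.imread("pics/scene0.png");
p=np.array([.138,.6091,.1895]);T=Ro.from_quat([.1111,.9938,-.0007,0]).as_matrix()
print([proj(isc,p+T[:,1]*k-T[:,2]*h).round(1) for h in(0,.03) for k in(-.0435,.0435)])
cv2.imwrite("pics/z3.png",cv2.resize(a[0:75,310:410],(800,600),interpolation=cv2.INTER_NEAREST))
# now: what heights match tips in scene
p=np.array([.567,.188,.0875]);T=Ro.from_quat([.5932,.8051,0,0]).as_matrix()
for h in(0,.01,.02,.03,.04): print(h,[proj(isc,p+T[:,1]*k-T[:,2]*h).round(1) for k in(-.05,.05)])
E
```

```text
[array([343.7,  65.3]), array([367.2,  62.6]), array([344.3,  55.6]), array([368.2,  53.1])]
0 [array([315.1, 188.1]), array([353.4, 205.1])]
0.01 [array([315.2, 184.3]), array([353.8, 201.3])]
0.02 [array([315.3, 180.5]), array([354.2, 197.4])]
0.03 [array([315.3, 176.7]), array([354.6, 193.4])]
0.04 [array([315.4, 172.8]), array([355. , 189.4])]
```

View pics/z3.png

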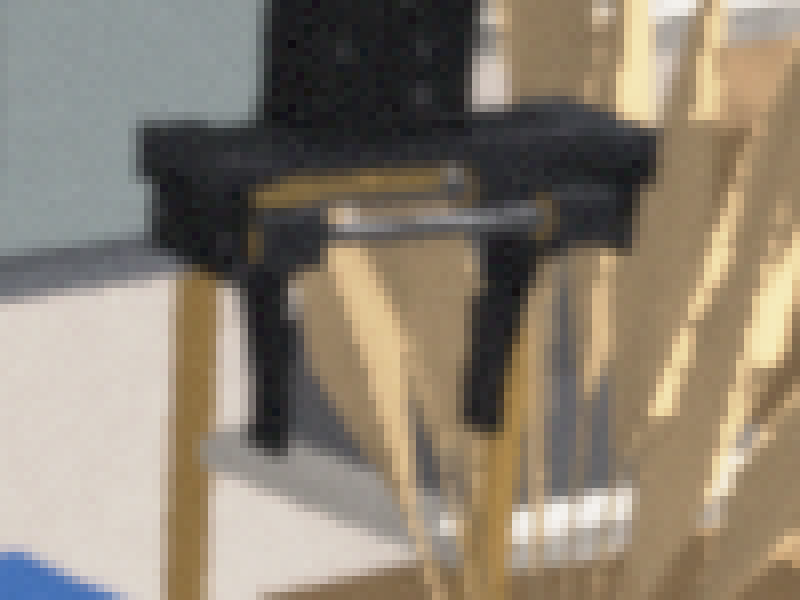

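The starting picture shows the same offset: tips at scene pixels (343.5,55.5) and (371,53.5), about 27 to 30 mm above the reported TCP. I will test it physically. I raise 20 mm and close gently: if the fingers stop at 51 mm they really reach down to the TCP, and if they pass 51 mm the visible tips are the real ones.

Emit:
arm_command:
  increments:
    - {"gripper":100,"dx":0,"dy":0,"dz":-0.01,"spin":0}
    - {"gripper":100,"dx":0,"dy":0,"dz":-0.01,"spin":0}
    - {"gripper":45,"dx":0,"dy":0,"dz":0,"spin":0}
    - {"gripper":45,"dx":0,"dy":0,"dz":0,"spin":0}
    - {"gripper":45,"dx":0,"dy":0,"dz":0,"spin":0}
    - {"gripper":45,"dx":0,"dy":0,"dz":0,"spin":0}
    - {"gripper":45,"dx":0,"dy":0,"dz":0,"spin":0}
    - {"gripper":45,"dx":0,"dy":0,"dz":0,"spin":0}
  grip_force: 4

```text
time: 5.65
ee_pos: [0.5666, 0.1879, 0.1073]
eef_rot: [0.593, 0.805, -0.0, -0.0]
ft_force: [0.1, 0.2, 0.4]
width: 0.0411
```

```bash
python3 - <<'E'
from bench import read_state, cams
import cv2,numpy as np
s=read_state()
for k in ['time','ee_pos','ft_force','torque','width']: print(k,np.round(s[k],4))
a=cams.camera("scene")[:,:,::-1]
cv2.imwrite("pics/z4.png",cv2.resize(a[130:220,280:400],(800,600),interpolation=cv2.INTER_NEAREST))
E
```

```text
time 5.65
ee_pos [0.5666 0.1879 0.1073]
ft_force [0.1237 0.1749 0.4206]
torque [-0.1243  0.0633  0.0115]
width 0.0411
```

View pics/z4.png

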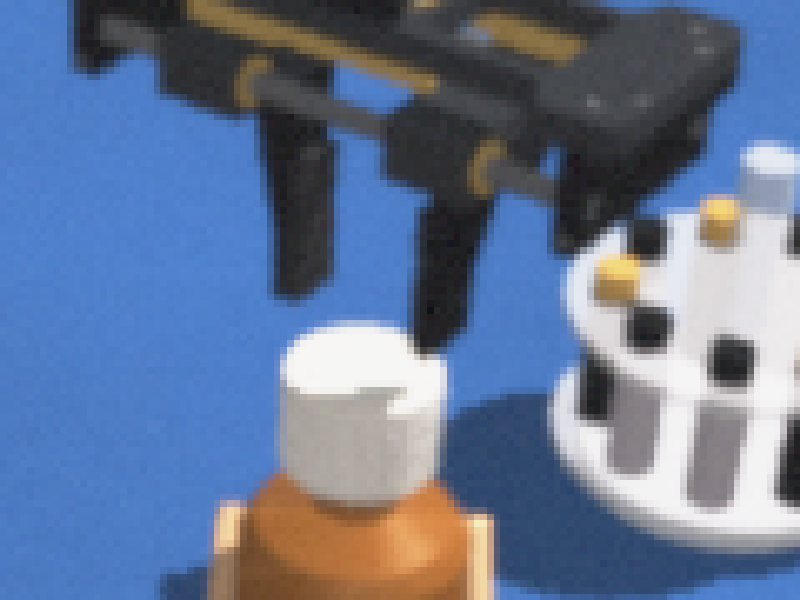

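The fingers closed to 41 mm without touching. Scene pixels near (326,174) and (346,182) show the tips above the cap top, so the real fingertips are about 27 mm above the reported TCP. The lateral calibration agrees. I will open, then go down to reported z≈0.065 so the real tips are at about 0.092.

Emit:
arm_command:
  increments:
    - {"gripper":100,"dx":0,"dy":0,"dz":0,"spin":0}
    - {"gripper":100,"dx":0,"dy":0,"dz":0,"spin":0}
    - {"gripper":100,"dx":0,"dy":0,"dz":0,"spin":0}
    - {"gripper":100,"dx":0,"dy":0,"dz":0,"spin":0}
    - {"gripper":100,"dx":0,"dy":0,"dz":0.014,"spin":0}
    - {"gripper":100,"dx":0,"dy":0,"dz":0.014,"spin":0}
    - {"gripper":100,"dx":0,"dy":0,"dz":0.014,"spin":0}
    - {"gripper":100,"dx":0,"dy":0,"dz":0,"spin":0}
  grip_force: 30

```text
time: 6.7
ee_pos: [0.5656, 0.1875, 0.0636]
eef_rot: [0.593, 0.805, -0.001, -0.001]
ft_force: [0.3, -0.4, 0.3]
width: 0.0869
```

```bash
python3 - <<'E'
from bench import read_state, cams
import cv2,numpy as np
s=read_state()
for k in ['time','ee_pos','ft_force','torque','width']: print(k,np.round(s[k],4))
a=cams.camera("scene")[:,:,::-1];w=cams.camera("wrist")[:,:,::-1]
cv2.imwrite("pics/z5.png",np.vstack([cv2.resize(a[140:220,290:390],(400,320),interpolation=cv2.INTER_NEAREST),cv2.resize(w[180:340,190:450],(400,246))]))
E
```

```text
time 6.7
ee_pos [0.5656 0.1875 0.0636]
ft_force [ 0.2908 -0.4446  0.2795]
torque [-0.0579  0.0222  0.0104]
width 0.0869
```

View pics/z5.png

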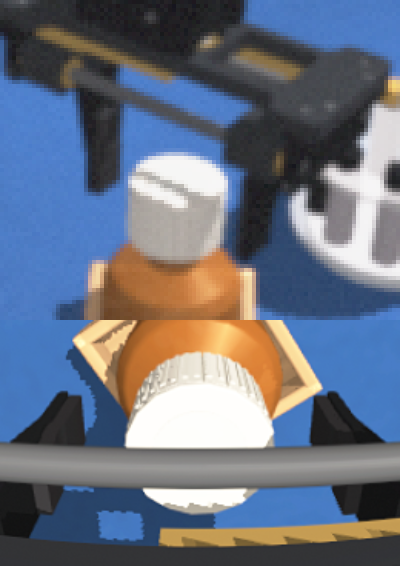

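The scene crop puts the tips at about (315,187) and (352,204), which matches tip z≈0.089. The wrist crop has the cap disc centred near row 263, where a centred cap is expected at 265. It is well placed, so I close.

Emit:
arm_command:
  increments:
    - {"gripper":30,"dx":0,"dy":0,"dz":0,"spin":0}
    - {"gripper":30,"dx":0,"dy":0,"dz":0,"spin":0}
    - {"gripper":30,"dx":0,"dy":0,"dz":0,"spin":0}
    - {"gripper":30,"dx":0,"dy":0,"dz":0,"spin":0}
    - {"gripper":30,"dx":0,"dy":0,"dz":0,"spin":0}
    - {"gripper":30,"dx":0,"dy":0,"dz":0,"spin":0}
    - {"gripper":30,"dx":0,"dy":0,"dz":0,"spin":0}
    - {"gripper":30,"dx":0,"dy":0,"dz":0,"spin":0}
  grip_force: 40

```text
time: 7.8
ee_pos: [0.5668, 0.188, 0.0654]
eef_rot: [0.593, 0.805, 0.0, 0.0]
ft_force: [1.0, 0.5, 0.2]
width: 0.0497
```

```bash
python3 - <<'E'
from bench import read_state, cams
import cv2,numpy as np
s=read_state()
for k in ['time','ee_pos','ft_force','torque','width']: print(k,np.round(s[k],4))
E
```

```text
time 7.8
ee_pos [0.5668 0.188  0.0654]
ft_force [0.9829 0.5456 0.1791]
torque [-0.0752 -0.0805  0.0414]
width 0.0497
```

Emit:
arm_command:
  increments:
    - {"gripper":30,"dx":0,"dy":0,"dz":0.002,"spin":0}
    - {"gripper":30,"dx":0,"dy":0,"dz":0.002,"spin":0}
    - {"gripper":30,"dx":0,"dy":0,"dz":0.002,"spin":0}
    - {"gripper":30,"dx":0,"dy":0,"dz":0,"spin":0}
    - {"gripper":30,"dx":0,"dy":0,"dz":0,"spin":0}
    - {"gripper":30,"dx":0,"dy":0,"dz":0,"spin":0}
    - {"gripper":30,"dx":0,"dy":0,"dz":0,"spin":0}
    - {"gripper":30,"dx":0,"dy":0,"dz":0,"spin":0}
  grip_force: 40

```text
time: 8.8
ee_pos: [0.5668, 0.188, 0.06]
eef_rot: [0.593, 0.805, 0.0, -0.0]
ft_force: [-3.6, -1.6, 8.4]
width: 0.0493
```

```bash
python3 - <<'E'
from bench import read_state, cams
import cv2,numpy as np
s=read_state()
for k in ['time','joint_positions','ee_pos','ft_force','torque','width']: print(k,np.round(s[k],4))
a=cams.camera("scene")[:,:,::-1]
cv2.imwrite("pics/z6.png",cv2.resize(a[130:220,280:400],(800,600)))
E
```

```text
time 8.8
joint_positions [-0.753   0.3951  0.441   1.7107 -0.1881  1.0772  0.0485]
ee_pos [0.5668 0.188  0.06  ]
ft_force [-3.5568 -1.5985  8.4294]
torque [-0.2505  0.6973  0.0272]
width 0.0493
```

View pics/z6.png

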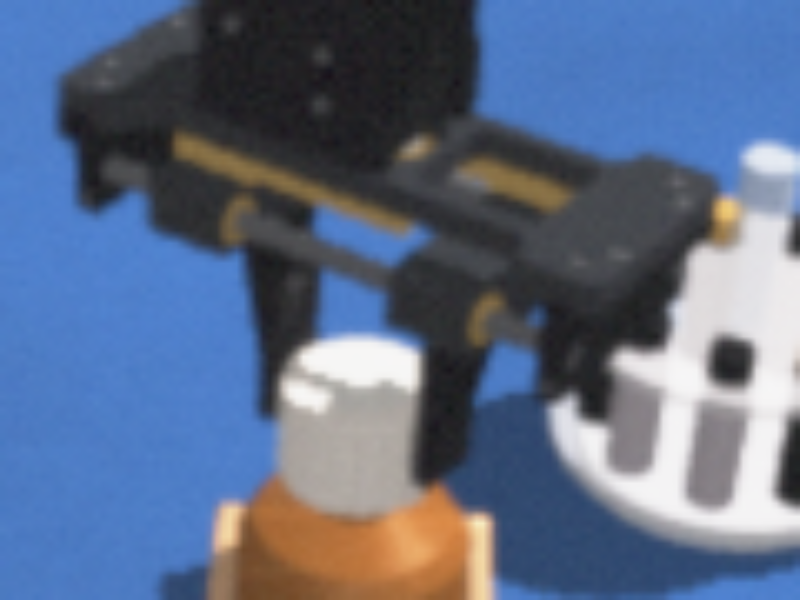

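The cap reads as pressed: 8.4 N upward, 5.4 mm of travel. The scene crop shows it gripped between both fingers. I press 1 mm more and make the first half of the turn (CCW from above is negative spin), then check the clearance to the carousel.

Emit:
arm_command:
  increments:
    - {"gripper":30,"dx":0,"dy":0,"dz":0.001,"spin":0}
    - {"gripper":30,"dx":0,"dy":0,"dz":0,"spin":-5}
    - {"gripper":30,"dx":0,"dy":0,"dz":0,"spin":-5}
    - {"gripper":30,"dx":0,"dy":0,"dz":0,"spin":-5}
    - {"gripper":30,"dx":0,"dy":0,"dz":0,"spin":-5}
    - {"gripper":30,"dx":0,"dy":0,"dz":0,"spin":-5}
    - {"gripper":30,"dx":0,"dy":0,"dz":0,"spin":-5}
    - {"gripper":30,"dx":0,"dy":0,"dz":0,"spin":0}
  grip_force: 40

```text
time: 9.85
ee_pos: [0.5673, 0.1881, 0.0594]
eef_rot: [0.364, 0.931, 0.001, 0.0]
ft_force: [-1.4, -0.8, 9.7]
width: 0.0493
```

```bash
python3 - <<'E'
from bench import read_state, cams
import cv2,numpy as np
s=read_state()
for k in ['time','joint_positions','ee_pos','eef_rot','ft_force','torque','width']: print(k,np.round(s[k],4))
a=cams.camera("scene")[:,:,::-1];w=cams.camera("wrist")[:,:,::-1]
cv2.imwrite("pics/z7.png",np.vstack([cv2.resize(a[130:220,300:420],(400,300)),cv2.resize(w,(400,250))]))
E
```

```text
time 9.85
joint_positions [-0.6779  0.3857  0.3468  1.707  -0.1465  1.0728  0.541 ]
ee_pos [0.5673 0.1881 0.0594]
eef_rot [3.640e-01 9.314e-01 7.000e-04 5.000e-04]
ft_force [-1.3537 -0.8369  9.6616]
torque [-0.2687  0.4373  0.1032]
width 0.0493
```

View pics/z7.png

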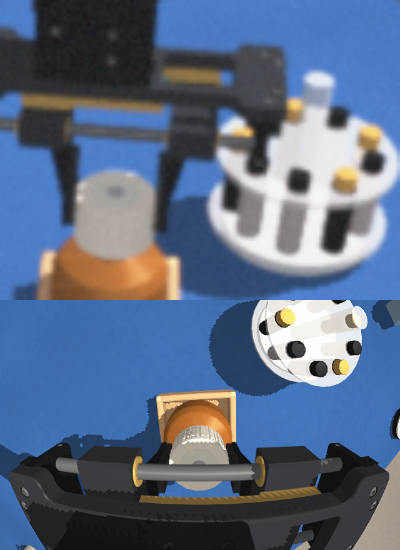

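Both crops look right: the body passes clear of the carousel, with 30° turned and 9.7 N held. I continue to 56°.

Emit:
arm_command:
  increments:
    - {"gripper":30,"dx":0,"dy":0,"dz":0,"spin":-5}
    - {"gripper":30,"dx":0,"dy":0,"dz":0,"spin":-5}
    - {"gripper":30,"dx":0,"dy":0,"dz":0,"spin":-5}
    - {"gripper":30,"dx":0,"dy":0,"dz":0,"spin":-5}
    - {"gripper":30,"dx":0,"dy":0,"dz":0,"spin":-5}
    - {"gripper":30,"dx":0,"dy":0,"dz":0,"spin":-1}
    - {"gripper":30,"dx":0,"dy":0,"dz":0,"spin":0}
    - {"gripper":30,"dx":0,"dy":0,"dz":0,"spin":0}
  grip_force: 40

```text
time: 10.95
ee_pos: [0.5666, 0.1878, 0.0591]
eef_rot: [0.146, 0.989, 0.0, -0.0]
ft_force: [-3.5, -2.4, 10.5]
width: 0.0494
```

```bash
python3 - <<'E'
from bench import read_state, cams
import cv2,numpy as np
s=read_state()
for k in ['time','joint_positions','ee_pos','eef_rot','ft_force','torque','width']: print(k,np.round(s[k],4))
a=cams.camera("scene")[:,:,::-1];w=cams.camera("wrist")[:,:,::-1]
cv2.imwrite("pics/z8.png",np.vstack([cv2.resize(a[130:220,300:420],(400,300)),cv2.resize(w,(400,250))]))
E
```

```text
time 10.95
joint_positions [-0.6153  0.3796  0.2689  1.7042 -0.1126  1.073   0.9671]
ee_pos [0.5666 0.1878 0.0591]
eef_rot [ 1.459e-01  9.893e-01  1.000e-04 -1.000e-04]
ft_force [-3.4863 -2.4165 10.4989]
torque [-0.3658  0.9157 -0.0333]
width 0.0494
```

View pics/z8.png

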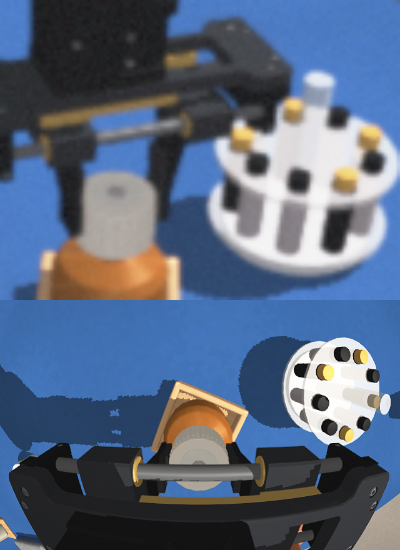

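Turned 56°, with the carousel's lipsticks at the same pixels as before. I lift gently by 10 mm and check for resistance.

Emit:
arm_command:
  increments:
    - {"gripper":30,"dx":0,"dy":0,"dz":-0.002,"spin":0}
    - {"gripper":30,"dx":0,"dy":0,"dz":-0.002,"spin":0}
    - {"gripper":30,"dx":0,"dy":0,"dz":-0.002,"spin":0}
    - {"gripper":30,"dx":0,"dy":0,"dz":-0.002,"spin":0}
    - {"gripper":30,"dx":0,"dy":0,"dz":-0.002,"spin":0}
    - {"gripper":30,"dx":0,"dy":0,"dz":0,"spin":0}
    - {"gripper":30,"dx":0,"dy":0,"dz":0,"spin":0}
    - {"gripper":30,"dx":0,"dy":0,"dz":0,"spin":0}
  grip_force: 40

```text
time: 12.05
ee_pos: [0.5665, 0.1878, 0.0682]
eef_rot: [0.146, 0.989, -0.0, -0.0]
ft_force: [-0.9, -1.9, 1.9]
width: 0.0496
```

No downward pull, so the cap is free. I lift to put the skirt about 50 mm above the mouth (reported z≈0.134).

Emit:
arm_command:
  increments:
    - {"gripper":30,"dx":0,"dy":0,"dz":-0.004,"spin":0}
    - {"gripper":30,"dx":0,"dy":0,"dz":-0.005,"spin":0}
    - {"gripper":30,"dx":0,"dy":0,"dz":-0.01,"spin":0}
    - {"gripper":30,"dx":0,"dy":0,"dz":-0.012,"spin":0}
    - {"gripper":30,"dx":0,"dy":0,"dz":-0.012,"spin":0}
    - {"gripper":30,"dx":0,"dy":0,"dz":-0.012,"spin":0}
    - {"gripper":30,"dx":0,"dy":0,"dz":-0.008,"spin":0}
    - {"gripper":30,"dx":0,"dy":0,"dz":-0.003,"spin":0}
  grip_force: 40

```text
time: 13.05
ee_pos: [0.5669, 0.1881, 0.135]
eef_rot: [0.146, 0.989, 0.0, 0.0]
ft_force: [-0.5, 0.2, -0.7]
width: 0.0493
```

Emit:
arm_command:
  increments:
    - {"gripper":30,"dx":0,"dy":0,"dz":0,"spin":0}
    - {"gripper":30,"dx":0,"dy":0,"dz":0,"spin":0}
    - {"gripper":30,"dx":0,"dy":0,"dz":0,"spin":0}
    - {"gripper":30,"dx":0,"dy":0,"dz":0,"spin":0}
    - {"gripper":30,"dx":0,"dy":0,"dz":0,"spin":0}
    - {"gripper":30,"dx":0,"dy":0,"dz":0,"spin":0}
    - {"gripper":30,"dx":0,"dy":0,"dz":0,"spin":0}
    - {"gripper":30,"dx":0,"dy":0,"dz":0,"spin":0}
  grip_force: 40

```text
time: 14.05
ee_pos: [0.5667, 0.188, 0.1344]
eef_rot: [0.146, 0.989, 0.0, 0.0]
ft_force: [1.0, -0.2, 0.2]
width: 0.0493
```

```bash
python3 - <<'E'
from bench import read_state, cams
import numpy as np
from h import *
s=read_state()
for k in ['time','joint_positions','ee_pos','eef_rot','ft_force','torque','width']: print(k,np.round(s[k],4))
a=cams.camera("scene")[:,:,::-1];w=cams.camera("wrist")[:,:,::-1];t=cams.camera("top")[:,:,::-1]
cv2.imwrite("pics/z9.png",np.vstack([cv2.resize(a[120:240,280:440],(400,300)),cv2.resize(w,(400,250))]))
cv2.imwrite("pics/s9.png",a)
i=cams.camera_info("scene")
x=np.array([.5668,.188])
for z in(.155,.189,.105,.086): print(z,proj(i,[*x,z]).round(1))
E
```

```text
time 14.05
joint_positions [-0.6269  0.308   0.2806  1.628  -0.0897  1.2181  0.9504]
ee_pos [0.5667 0.188  0.1344]
eef_rot [1.458e-01 9.893e-01 1.000e-04 0.000e+00]
ft_force [ 0.9896 -0.1501  0.2316]
torque [-0.0734  0.0411 -0.0007]
width 0.0493
0.155 [335.2 169.5]
0.189 [336.1 154.9]
0.105 [334.  189.6]
0.086 [333.6 196.8]
```

View pics/z9.png

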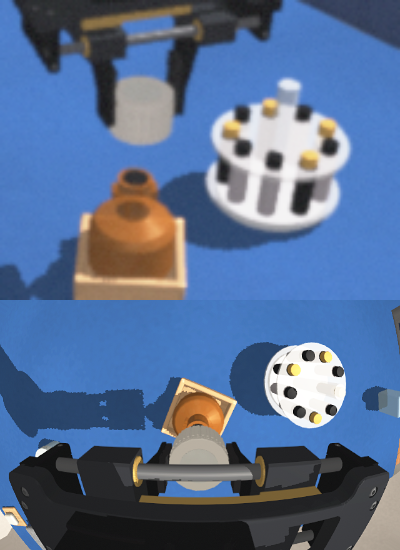

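View pics/s9.png

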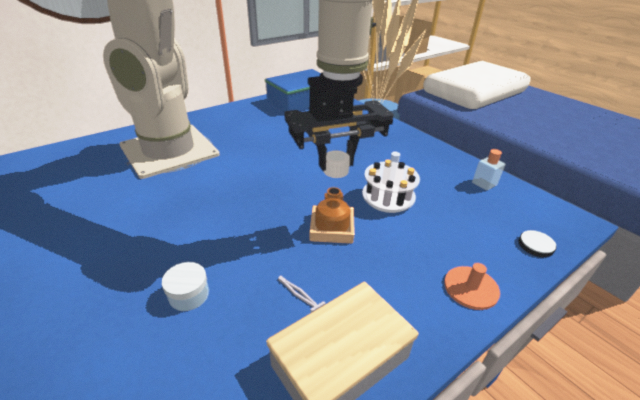

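The final views show the open jar mouth at about (334,190). The cap is level between the fingers at about (337,165), with its lower edge at row 177 (176.5 predicted for 50 mm clear). The cream pot (186,285), tweezers (300,293) and carousel (390,185) have not moved. Handing in.

```bash
python3 -c "
from bench import job
print(job.close_job())"
```

```text
the job is handed in; nothing more can be done
None
```

The jar is open, and the gripper is holding the cap level and at rest about 5 cm above the mouth. I gripped the cap, pressed it about 6 mm (8–10 N upward on the wrist), turned it 56° counter-clockwise while pressed, and lifted it straight off. I handed in just after 14 s.

**Last checks:**
- **Grip:** the opening held at 49.3 mm, and the force was near zero with the tool vertical.
- **Clearance:** the cap's lower edge appeared at the image row expected for 50 mm clearance.
- **Bystanders:** the cream pot, tweezers and carousel were at the same pixels in the scene picture as at the start.

**Checks that failed or disagreed:**
- **Fingertips:** the real fingertips end about 25–27 mm above the reported TCP. Two cameras showed it and a gentle test close above the cap confirmed it, so I lowered the grasp to match.
- **Refused move:** one command was rejected for missing the spin field. Nothing moved, and I sent it again.
- **Cap position:** in the scene camera the cap sat 1–2 px right of its predicted position. I put this down to the near finger hiding its left edge; the wrist view had it centred.

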